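# Hang the basket on the spice carousel, bring the salt to the front and hold it there

### The job

Hang the little steel basket by its arched handle on the hook of the spice carousel and let go of it. Then turn the carousel until the salt shaker stands at the front, right behind the pointer on the carousel's foot, and finish still gripping the carousel so that it stays there, with the basket hanging and all jars standing in their cups. Leave the other things on the worktop where they are.

Things in the scene. Friction and masses are not known exactly. Their poses are not given: they have to be found in the camera images.
- basket_center (a point): Half-way up the loose steel basket (55 mm across, 40 mm deep, 0.12 kg), 52 mm above its underside; stands upright on the worktop. z up. A rigid arched bail of 6 mm bar in its y-z plane tops out at 104 mm: legs at y = +-20 mm (46 mm over outsides), upright from 2 mm below to 28 mm above this point. Grip across the legs (along y), about 12 mm above this point: the arch stays free for the hook.
- bail_top (a point): Underside of the top of the basket's arched bail, 46 mm above basket_center: the point that comes to rest on the hook. Same axes as basket_center.
- hook_seat (a point): Where a bail rests on the carousel's hook: top of the 8 mm bar, 194 mm above the worktop, 100 mm from the turning axis. Its -x points outward along the hook, z up; turns with the carousel. 7 to 14 mm farther out the tip turns up to 212 mm above the worktop. Bring a bail from outside, inward along +x, its top above the tip, then lower it. No jar stands under the hook.
- carousel (a joint): Angle the carousel has been turned from its start, rad, growing counter-clockwise from above; at the start the hook points within 0.25 rad of the pointer. Turns either way past 2.5 rad; bearing friction 0.08 N m, no spring. Wooden disc 236 mm across, top 22 mm above the worktop, five steel cups 10 mm deep, 85 mm from the axis, every 60 degrees from the hook; four jars stand loose in them, the one opposite the hook is empty.
- knob (a point): Middle of the round wooden knob on top of the carousel's central steel post, on the turning axis, 236 mm above the worktop: 40 mm across, from 224 to 252 mm high, fixed to the turntable. The carousel can be turned by gripping it from above.
- front_spot (a point): Fixed on the carousel's foot: where the centre of the front jar stands, 85 mm from the turning axis towards the pointer, 60 mm above the worktop. Its -x points to the pointer, a small steel cone 141 mm from the axis, 39 mm high. The foot stays fixed; its pointer is turned towards the robot's side to within 0.55 rad.
- salt_center (a point): Centre (half-way up) of the salt shaker: clear body, grey domed perforated top, 44 mm across, 90 mm high, shorter than the spice jars and the only one on the carousel without a dark cap. It stands in one of the two cups next to the hook, 60 degrees to its left or right.
- spice_a: spice jar with dark cap, 41 mm across, 105 mm high, standing in a carousel cup; origin at its underside, z up
- spice_b: spice jar with dark cap, 41 mm across, 105 mm high, standing in a carousel cup; origin at its underside, z up
- spice_c: spice jar with dark cap, 41 mm across, 105 mm high, standing in a carousel cup; origin at its underside, z up
- mug: bystander, to be left alone: white mug, 88 x 127 x 95 mm; origin at its underside
- tumbler: bystander, to be left alone: clear glass tumbler, 80 mm across, 88 mm high; origin at its underside
- small_tin: bystander, to be left alone: small tin, 57 mm across, 72 mm high; origin at its underside
- food_jar: bystander, to be left alone: food jar with a white lid, 62 mm across, 99 mm high; origin at its underside
- peeler: bystander, to be left alone: vegetable peeler lying flat, 170 x 25 x 18 mm; origin at its underside
Things that resemble listed ones, but are neither listed nor needed, are in the scene too. Leave any blue or yellow look-alike of the part that bears basket_center alone.

How it is judged:
By the outcome, as a careful person would: the job done as asked, in the order asked, and still so for the second after the job is handed in, while the arm keeps its last pose, push and grip.
It also fails if it takes over 58 s, if anything falls off the work surface, if the arm or the gripper's body presses on something with over 40 N, if the wrist force passes 120 N, or if a joint passes its speed limit or range.

### The arm

A 6-joint arm with a two-finger parallel gripper is mounted at the origin on a cart in front of the work surface, level with it; the furniture and walls round the work are solid. World frame = base frame: x ahead of the robot, y to its left, z up, the work surface at z = 0. Lengths are in m, angles in rad, forces in N, time in s.
With the tool pointing down it reaches from about 0.3 to 0.775 m from the base axis. Payload 14.6 kg.
Tool frame: the origin (TCP) lies on the mounting face of the last link; the fingertips stand 199 mm ahead of it and the grasp point (between the pads) lies 180 mm ahead of it; z points along the fingers, y is the line along which they close (so a half turn about z gives the same grasp; the last joint's range is limited). The gripper opens to 94 mm and grips with 3 to 60 N. Pads are 16 mm wide; open, the fingers measure 119 mm over their backs; the gripper's body (75 mm by 177 mm) begins 78 mm behind the grasp point.
Start: joints at [1.074, 0.3, 1.521, -0, 1.321, -0.067], TCP at [0.229, 0.5, 0.405] pointing down, gripper open.
Joint ranges: [-3.03, 3.03], [-0.79, 2.21], [0.23, 2.52], [-1.04, 4.18], [0, 3.07], [-2.55, 2.55]. Speed limits (rad/s): [2.22, 2.22, 2.57, 3.14, 3.14, 3.14].

### API

Orientations are given as [roll, pitch, yaw] about the fixed x, y, z axes, in that order (R = Rz(yaw) Ry(pitch) Rx(roll)).
In Python, from station import get_obs, camera, hand_in gives the robot as it stands.
- The arm moves only by the tool apply_moves, never from a script. Its argument "increments" is a list of rows, each an object of numbers: "tx", "ty", "tz": the shift along the tool's x, y, z as a fraction of full scale; "ax", "ay", "az": the turn, a rotation vector about the tool's x, y, z as a fraction of full scale. In form: [{"tx": .., "ty": .., "tz": .., "ax": .., "ay": .., "az": ..}, ...]. A call has 1 to 12 rows; each row shifts and turns the commanded pose from where the row before left it, along the tool's axes as they then stand; what a row does not reach is not made up. Full scale, the value 1, is 30 mm for a shift and 5 degrees for a turn. A row lasts 1/8 s, in which the tool goes at most 62.5 mm and 10.7 degrees, less where a joint would pass 70% of its speed; a pose out of reach is approached as far as the arm can. A call with a number of a shift or a turn outside -1 to 1 is refused whole. A call with a gripper value outside its range is refused whole. "jaw" is the closure, from 0 (fully open) to 1 (shut), set as the call begins (left out, the last holds). The fingers move at their own pace and stop on an object; "force" is the grip in N (left out, the last holds). Time passes only in rows, so rows that do not move let the fingers close. It gives the time, the measured TCP pose, the force, the opening and the grip force at its end, in the units of the state.
- get_obs(): the state, without advancing time (a new reading comes with each control period).
- camera(name): name is "side" or "top" or "wrist"; returns a dict with "pixels" (480x640x3 uint8, red, green, blue), "camera_matrix" (3x3 intrinsics, pixels), "R" (3x3) and "t" (3): a world point X has camera coordinates R X + t; the wrist camera has in their place "T_tool_cam" (4x4, takes a point from camera to tool coordinates, whose origin is the TCP and whose axes are the flange's). Camera axes: x right, y down, z forward; pixel columns grow to the right and rows downward; lengths in m; the calibration is good to about 2 mm. A picture is of the moment at which its call begins: read the wrist's pose just before it. There is no depth.
- hand_in(): hands the job in; it is judged then, once.
The state is a dict: "time_s": time; "qpos": joint angles; "joint_vel": joint speeds; "tau": joint torques, N m; "ee_pos": TCP position; "eef_rot": TCP orientation; "force": force on the tool from outside, world axes, zero at the start; "moment": the same for the moment, N m; "grip_width": finger opening in m; "grip_force": force on a finger pad.
Only numpy, scipy, OpenCV 4.12 (cv2) and the standard library are available. Lean on these libraries where they do the work, as an engineer would, in place of code of your own. Each camera call takes 0.05 s, during which the arm holds its last target. There are 200 camera calls.

## Working session

There is one attempt and no reset: what is moved stays moved. The work goes in short steps, Python scripts to look and compute and a tool call to move; the robot and the scene stay as the last step left them, time stands still between calls to the robot, and variables do not carry over. Pictures are saved under pics/ and viewed, at most 10 in all, crops included, and the job is handed in when it is done.

Besides the shell and the picture viewer there is one more tool, called after ">>>" as name(argument=value, ...), one argument or row to a line, values as JSON. apply_moves: Moves the arm, as the interface text tells. Its arguments: {"type":"object","properties":{"increments":{"type":"array"},"jaw":{"type":"number"},"force":{"type":"number"}},"required":["increments"]}

```bash
mkdir -p pics; ls; cat > h.py <<'E'
import numpy as np,cv2,json
from station import get_obs,camera
from scipy.spatial.transform import Rotation as Ro
def snap(n,f):
    o=get_obs();c=camera(n);cv2.imwrite(f'pics/{f}.png',c['pixels'][:,:,::-1])
    K=c['camera_matrix']
    if n=='wrist':
        T=np.eye(4);T[:3,:3]=Ro.from_euler('xyz',o['eef_rot']).as_matrix();T[:3,3]=o['ee_pos']
        W=T@c['T_tool_cam'];R=W[:3,:3].T;t=-R@W[:3,3]
    else:R,t=c['R'],c['t']
    np.savez(f'pics/{f}.npz',K=K,R=R,t=t);return c['pixels']
def cal(f):
    d=np.load(f'pics/{f}.npz');return d['K'],d['R'],d['t']
def ray(f,uv):
    K,R,t=cal(f);d=R.T@np.linalg.solve(K,[uv[0],uv[1],1.]);return -R.T@t,d/np.linalg.norm(d)
def onz(f,uv,z):
    p,d=ray(f,uv);return p+d*(z-p[2])/d[2]
def tri(*fu):
    A=0;b=0
    for f,uv in fu:
        p,d=ray(f,uv);M=np.eye(3)-np.outer(d,d);A=A+M;b=b+M@p
    X=np.linalg.solve(A,b);return X,[np.linalg.norm(np.cross(X-ray(f,u)[0],ray(f,u)[1])) for f,u in fu]
def proj(f,X):
    K,R,t=cal(f);q=K@(R@np.asarray(X)+t);return q[:2]/q[2]
E
python3 -c "
from h import *
for n in('side','top'):
    snap(n,n+'0');K,R,t=cal(n+'0');print(n,-R.T@t,R[2],K[0,0])
print(get_obs())"
```

```text
pics
side [ 0.01257767 -1.09546616  1.1112805 ] [ 0.33367143  0.72199324 -0.60612634] 620.0032577485666
top [0.22637028 0.02371108 1.91733256] [ 0.1699441   0.00717227 -0.9854276 ] 554.8551967515084
{'time_s': 0.1, 'qpos': array([ 1.07438778e+00,  3.00424677e-01,  1.52149027e+00,  2.65940491e-06,
        1.32069650e+00, -6.66244949e-02]), 'joint_vel': array([ 1.56070954e-04, -1.85343084e-03, -8.45505577e-04, -2.42144924e-03,
       -5.43213548e-05,  1.86111520e-03]), 'tau': array([-8.02985069e-04, -5.32642794e+01, -3.53286660e+01,  7.08655547e-02,
        2.35187646e-02, -7.51257880e-05]), 'ee_pos': array([0.22917581, 0.49995559, 0.40415011]), 'eef_rot': array([-3.14057630e+00, -7.03962939e-05,  2.71180790e+00]), 'force': array([0.24322607, 0.08157508, 0.85289529]), 'moment': array([-0.02351072,  0.01170724, -0.01628083]), 'grip_force': 0.0, 'grip_width': 0.09379264467500537}
```

View pics/side0.png

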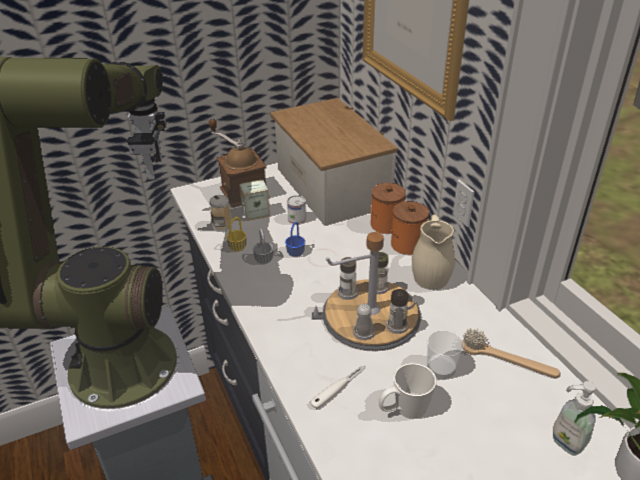

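View pics/top0.png

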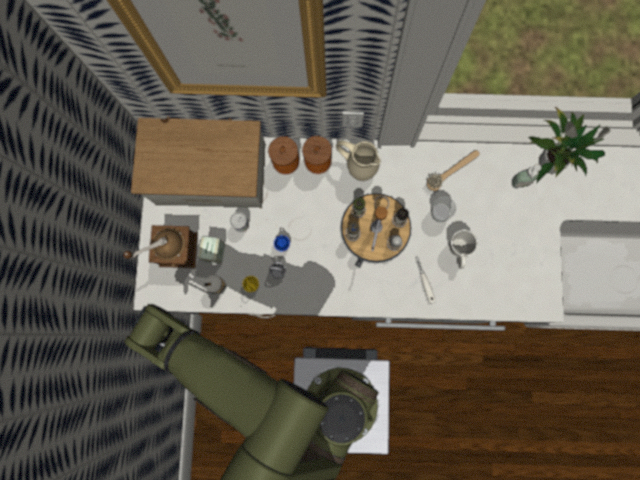

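Side view: look-alike baskets are yellow (236,240), grey steel (262,252) and blue (295,245). The steel one is my pick; in the top view it sits at (277,267). The carousel is at (372,310) in the side view and (376,228) in the top view. I'll check with close crops.

```bash
python3 -c "
from h import *
s=cv2.imread('pics/side0.png');t=cv2.imread('pics/top0.png')
f=lambda a,x,y,w,h:cv2.resize(a[y:y+h,x:x+w],(400,300),interpolation=cv2.INTER_CUBIC)
g=np.vstack([np.hstack([f(s,220,210,96,72),f(t,237,225,80,60)]),np.hstack([f(s,300,225,144,108),f(t,324,180,112,84)])])
cv2.imwrite('pics/crop0.png',g)"
```

```text
(no output)
```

View pics/crop0.png

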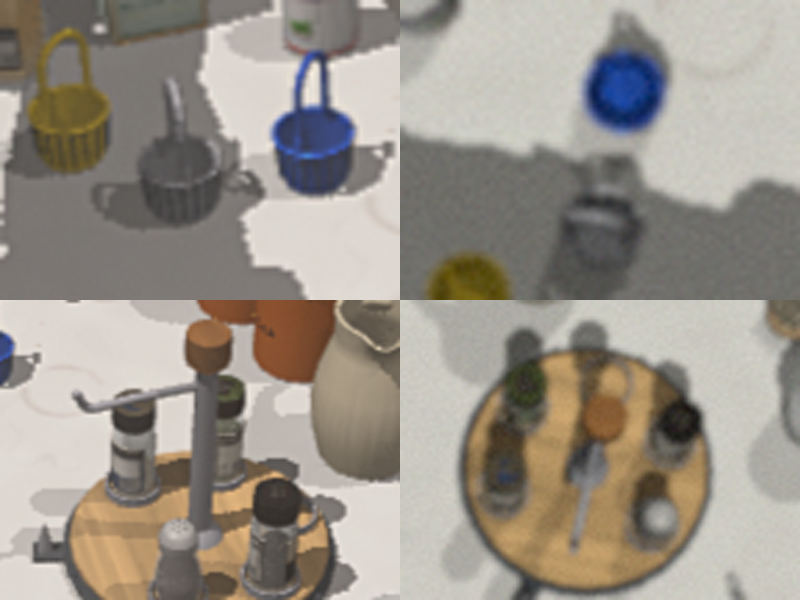

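The crops show the steel basket (no colour) with its bail top at about side (261,230) and top (277,267.5). The salt shaker is right of the hook in the top view, at (397,240), and the pointer is at (359,260). I'll triangulate these.

```bash
python3 -c "
from h import *
for n,s,t in [('bail',(260.8,231),(277,267.6)),('knob',(375.2,241.2),(380.8,213)),('hooktip',(328.5,261),(372.7,249.4)),('pointer',(316,307.5),(357.5,263)),('salttop',(364,305.5),(397,240.2))]:
    print(n,*tri(('side0',s),('top0',t)))
print(onz('side0',(263.5,250),.04),onz('top0',(277,272.5),.04))
o=get_obs();print(o['ee_pos'],o['eef_rot'])
K,R,t=cal('top0')
"
```

```text
bail [0.4415207  0.22541572 0.09961296] [np.float64(0.0013449298783871923), np.float64(0.0013449298783870369)]
knob [ 0.60792816 -0.10455139  0.23311966] [np.float64(0.0013182895982813368), np.float64(0.00131828959828161)]
hooktip [ 0.49772099 -0.083308    0.19782841] [np.float64(0.0006397740533869104), np.float64(0.0006397740533869451)]
pointer [ 0.47854958 -0.04335266  0.02273628] [np.float64(0.0028061246566485737), np.float64(0.002806124656648412)]
salttop [ 0.54645755 -0.16925437  0.10811035] [np.float64(0.0022254734054690003), np.float64(0.0022254734054689878)]
[0.44000274 0.21576733 0.04      ] [0.43318335 0.23092102 0.04      ]
[0.22917581 0.49995559 0.40415011] [-3.14057630e+00 -7.03962939e-05  2.71180790e+00]
```

```bash
python3 -c "
from h import *
snap('wrist','w0');c=camera('wrist');print(c['T_tool_cam'].round(3),c['camera_matrix'][0,0])
cat='''
def go(X,yaw,n):
    o=get_obs();Rm=Ro.from_euler('xyz',o['eef_rot']);Rt=Ro.from_euler('xyz',[np.pi,0,yaw])
    d=Rm.inv().apply(np.asarray(X)-o['ee_pos'])/.03; a=np.degrees((Rm.inv()*Rt).as_rotvec())/5
    print('shift total',d.round(2),'turn total',a.round(2),'| shift-first rows:',(d/n).round(3),(a/n).round(3))
'''
open('h.py','a').write(cat)
exec(cat)
go([.44,.225,.38],2.94,9)
"
```

```text
[[ 0.    -0.971 -0.24   0.069]
 [ 1.     0.    -0.    -0.001]
 [ 0.    -0.24   0.971  0.019]
 [ 0.     0.     0.     1.   ]] 373.6938798131016
shift total [-10.21  -5.4    0.81] turn total [-0.01 -0.   -2.62] | shift-first rows: [-1.134 -0.6    0.09 ] [-0.001 -0.    -0.291]
```

>>> apply_moves(
  increments=[
    {"tx":-0.93,"ty":-0.49,"tz":0.07},
    {"tx":-0.93,"ty":-0.49,"tz":0.07},
    {"tx":-0.93,"ty":-0.49,"tz":0.07},
    {"tx":-0.93,"ty":-0.49,"tz":0.07},
    {"tx":-0.93,"ty":-0.49,"tz":0.07},
    {"tx":-0.93,"ty":-0.49,"tz":0.07},
    {"tx":-0.93,"ty":-0.49,"tz":0.07},
    {"tx":-0.93,"ty":-0.49,"tz":0.07},
    {"tx":-0.93,"ty":-0.49,"tz":0.07},
    {"tx":-0.93,"ty":-0.49,"tz":0.07},
    {"tx":-0.91,"ty":-0.5,"tz":0.1},
    {"az":-0.9},
  ],
)

```text
schema error: expected keys tx, ty, tz, ax, ay, az
```

>>> apply_moves(
  increments=[
    {"az":-0.9},
    {"az":-0.8},
    {},
    {},
  ],
)

```text
schema error: expected keys tx, ty, tz, ax, ay, az
```

```bash
python3 -c "
from h import *
snap('wrist','w1');snap('side','s1');o=get_obs();print(o['time_s'],o['ee_pos'],o['eef_rot'],o['joint_vel'].round(3))"
```

```text
0.3 [0.22916935 0.49996561 0.4044706 ] [-3.14121181e+00 -8.34878551e-07  2.71183755e+00] [-0.001 -0.    -0.003 -0.    -0.001  0.001]
```

View pics/w1.png

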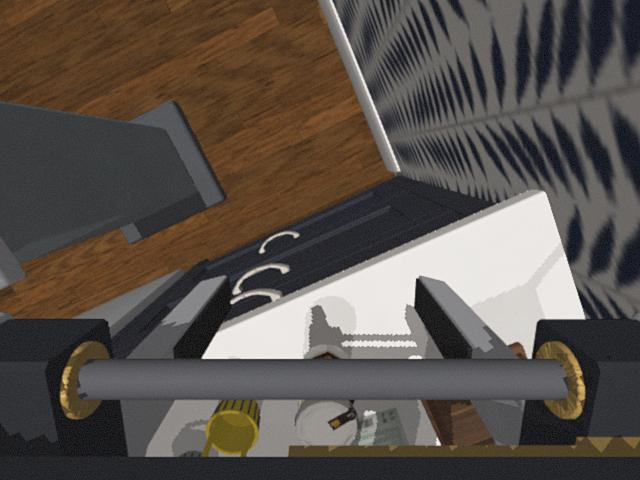

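The moves were refused because every key is needed. The wrist view is still at the start pose: yellow basket at (232,430), fingers framing rows 280–450. I'll resend with all keys.

>>> apply_moves(
  increments=[
    {"tx":-0.93,"ty":-0.49,"tz":0.07,"ax":0,"ay":0,"az":0},
    {"tx":-0.93,"ty":-0.49,"tz":0.07,"ax":0,"ay":0,"az":0},
    {"tx":-0.93,"ty":-0.49,"tz":0.07,"ax":0,"ay":0,"az":0},
    {"tx":-0.93,"ty":-0.49,"tz":0.07,"ax":0,"ay":0,"az":0},
    {"tx":-0.93,"ty":-0.49,"tz":0.07,"ax":0,"ay":0,"az":0},
    {"tx":-0.93,"ty":-0.49,"tz":0.07,"ax":0,"ay":0,"az":0},
    {"tx":-0.93,"ty":-0.49,"tz":0.07,"ax":0,"ay":0,"az":0},
    {"tx":-0.93,"ty":-0.49,"tz":0.07,"ax":0,"ay":0,"az":0},
    {"tx":-0.93,"ty":-0.49,"tz":0.07,"ax":0,"ay":0,"az":0},
    {"tx":-0.93,"ty":-0.49,"tz":0.07,"ax":0,"ay":0,"az":0},
    {"tx":-0.91,"ty":-0.5,"tz":0.1,"ax":0,"ay":0,"az":0},
    {"tx":0,"ty":0,"tz":0,"ax":0,"ay":0,"az":-0.9},
  ],
)

```text
time_s: 1.8
ee_pos: [0.441, 0.2237, 0.3804]
eef_rot: [-3.141, -0.0, 2.789]
force: [-0.7, 1.0, 0.6]
grip_width: 0.094
grip_force: 0.0
```

>>> apply_moves(
  increments=[
    {"tx":0,"ty":0,"tz":0,"ax":0,"ay":0,"az":-0.9},
    {"tx":0,"ty":0,"tz":0,"ax":0,"ay":0,"az":-0.8},
    {"tx":0,"ty":0,"tz":0,"ax":0,"ay":0,"az":0},
    {"tx":0,"ty":0,"tz":0,"ax":0,"ay":0,"az":0},
  ],
)

```text
time_s: 2.3
ee_pos: [0.4401, 0.2251, 0.3806]
eef_rot: [-3.142, -0.0, 2.937]
force: [0.3, 0.2, -0.2]
grip_width: 0.094
grip_force: 0.0
```

```bash
python3 -c "
from h import *
snap('wrist','w1');snap('side','s1');o=get_obs();print(o['time_s'],o['ee_pos'],o['eef_rot'],o['joint_vel'].round(3))"
```

```text
2.4 [0.44010248 0.22509898 0.380648  ] [-3.14158570e+00  4.32788049e-05  2.93775911e+00] [ 0.001  0.001 -0.    -0.002  0.001 -0.007]
```

View pics/w1.png

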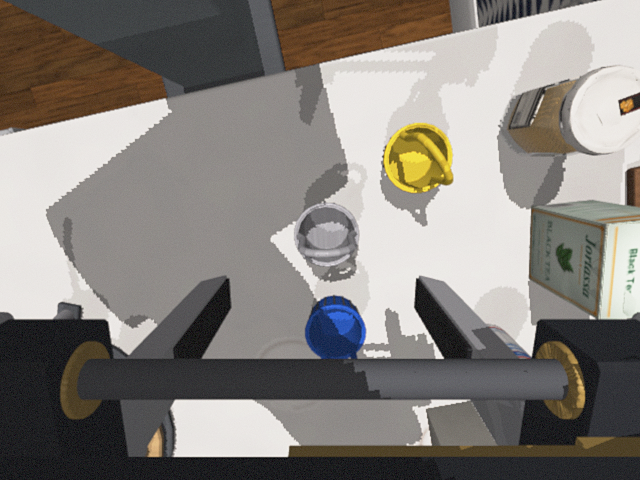

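Wrist view: the steel basket's rim is centred at about (326,233). Its bail runs parallel to the tool y axis, legs at (299,247) and (356,247) and top at (327,257). The blue basket at (335,328) lies beyond it along tool −x.

```bash
python3 -c "
from h import *
im=cv2.imread('pics/w1.png')
cv2.imwrite('pics/c1.png',cv2.resize(im[190:290,280:380],(600,600),interpolation=cv2.INTER_CUBIC))
print('rim',onz('w1',(326.5,233),.043),'bailtop',onz('w1',(327.5,257),.101),'blue',onz('w1',(335,325),.043))
X=[.4401,.2251,.0]
for z in(.101,.064):print(proj('w1',[.4401,.2251,z]))
print(tri(('w1',(327.5,257)),('side0',(260.8,231)),('top0',(277,267.6))))
"
```

```text
rim [0.4393771  0.22820378 0.043     ] bailtop [0.444643   0.22722976 0.101     ] blue [0.52627938 0.21848989 0.043     ]
[323.34435508 251.62880446]
[323.22866194 239.97320065]
(array([0.44281368, 0.22636317, 0.0991729 ]), [np.float64(0.002394826682634062), np.float64(0.002342236486594261), np.float64(0.0012112275017608376)])
```

View pics/c1.png

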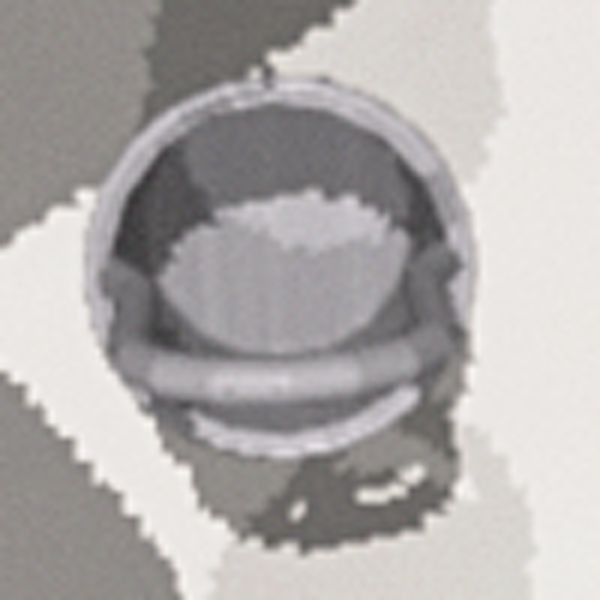

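The crop shows the bail top centred near wrist pixel (326.7,253), with the bail turned about 3° from tool y. The triangulated bail top is at z = 0.099 m, which fits. I'll descend onto the legs.

```bash
python3 -c "
from h import *
print(onz('w1',(326.7,253),.101),onz('w1',(326.7,235.3),.043))
go([.4398,.2275,.244],2.994,5)"
```

```text
[0.441592   0.22726225 0.101     ] [0.44141922 0.2279646  0.043     ]
shift total [0.03 0.08 4.55] turn total [-0.    0.   -0.64] | shift-first rows: [0.005 0.015 0.911] [-0.     0.    -0.129]
```

>>> apply_moves(
  increments=[
    {"tx":-0.01,"ty":0.09,"tz":0.5,"ax":0,"ay":0,"az":-0.64},
    {"tx":0,"ty":0,"tz":0.9,"ax":0,"ay":0,"az":0},
    {"tx":0,"ty":0,"tz":0.9,"ax":0,"ay":0,"az":0},
    {"tx":0,"ty":0,"tz":0.9,"ax":0,"ay":0,"az":0},
    {"tx":0,"ty":0,"tz":0.8,"ax":0,"ay":0,"az":0},
    {"tx":0,"ty":0,"tz":0.55,"ax":0,"ay":0,"az":0},
    {"tx":0,"ty":0,"tz":0,"ax":0,"ay":0,"az":0},
  ],
)

```text
time_s: 3.28
ee_pos: [0.4409, 0.2276, 0.2435]
eef_rot: [-3.141, -0.001, 2.994]
force: [0.2, -0.1, 0.8]
grip_width: 0.0938
grip_force: 0.0
```

>>> apply_moves(
  increments=[
    {"tx":0,"ty":0,"tz":0,"ax":0,"ay":0,"az":0},
    {"tx":0,"ty":0,"tz":0,"ax":0,"ay":0,"az":0},
    {"tx":0,"ty":0,"tz":0,"ax":0,"ay":0,"az":0},
    {"tx":0,"ty":0,"tz":0,"ax":0,"ay":0,"az":0},
    {"tx":0,"ty":0,"tz":0,"ax":0,"ay":0,"az":0},
    {"tx":0,"ty":0,"tz":0,"ax":0,"ay":0,"az":0},
  ],
  jaw=0.75,
  force=20,
)

```text
time_s: 4.03
ee_pos: [0.4409, 0.2276, 0.2441]
eef_rot: [-3.141, -0.0, 2.994]
force: [-0.8, 0.7, -0.5]
grip_width: 0.0465
grip_force: 18.7
```

Gripped at 46.5 mm, as expected. Now I'll lift.

>>> apply_moves(
  increments=[
    {"tx":0,"ty":0,"tz":-0.4,"ax":0,"ay":0,"az":0},
    {"tx":0,"ty":0,"tz":-0.8,"ax":0,"ay":0,"az":0},
    {"tx":0,"ty":0,"tz":-0.8,"ax":0,"ay":0,"az":0},
    {"tx":0,"ty":0,"tz":-0.8,"ax":0,"ay":0,"az":0},
    {"tx":0,"ty":0,"tz":-0.8,"ax":0,"ay":0,"az":0},
    {"tx":0,"ty":0,"tz":-0.8,"ax":0,"ay":0,"az":0},
    {"tx":0,"ty":0,"tz":-0.6,"ax":0,"ay":0,"az":0},
    {"tx":0,"ty":0,"tz":0,"ax":0,"ay":0,"az":0},
  ],
)

```text
time_s: 5.03
ee_pos: [0.4409, 0.2276, 0.3957]
eef_rot: [3.14, 0.002, 2.995]
force: [0.0, 0.2, -1.3]
grip_width: 0.047
grip_force: 18.7
```

```bash
python3 -c "
from h import *
go([.45,-.074,.395],2.953,12)"
```

```text
shift total [-1.78 -9.9   0.01] turn total [0.02 0.03 0.48] | shift-first rows: [-0.148 -0.825  0.001] [0.001 0.002 0.04 ]
```

>>> apply_moves(
  increments=[
    {"tx":-0.1,"ty":-0.5,"tz":0,"ax":0,"ay":0,"az":0},
    {"tx":-0.16,"ty":-0.9,"tz":0,"ax":0,"ay":0,"az":0},
    {"tx":-0.16,"ty":-0.9,"tz":0,"ax":0,"ay":0,"az":0},
    {"tx":-0.16,"ty":-0.9,"tz":0,"ax":0,"ay":0,"az":0},
    {"tx":-0.16,"ty":-0.9,"tz":0,"ax":0,"ay":0,"az":0},
    {"tx":-0.16,"ty":-0.9,"tz":0,"ax":0,"ay":0,"az":0},
    {"tx":-0.16,"ty":-0.9,"tz":0,"ax":0,"ay":0,"az":0},
    {"tx":-0.16,"ty":-0.9,"tz":0,"ax":0,"ay":0,"az":0},
    {"tx":-0.16,"ty":-0.9,"tz":0,"ax":0,"ay":0,"az":0},
    {"tx":-0.16,"ty":-0.9,"tz":0,"ax":0,"ay":0,"az":0},
    {"tx":-0.16,"ty":-0.9,"tz":0,"ax":0,"ay":0,"az":0},
    {"tx":-0.1,"ty":-0.5,"tz":0,"ax":0,"ay":0,"az":0.48},
  ],
)

```text
time_s: 6.52
ee_pos: [0.45, -0.0785, 0.3935]
eef_rot: [-3.142, -0.001, 2.949]
force: [1.8, -0.0, -1.6]
grip_width: 0.0467
grip_force: 18.7
```

```bash
python3 -c "
from h import *
snap('side','s2');snap('top','t2');o=get_obs();print(o['time_s'],o['ee_pos'],o['eef_rot'],o['grip_width'])
s=cv2.imread('pics/s2.png');s0=cv2.imread('pics/side0.png');t=cv2.imread('pics/top0.png')
f=lambda a,x,y,w,h:cv2.resize(a[y:y+h,x:x+w],(400,300),interpolation=cv2.INTER_CUBIC)
g=np.vstack([np.hstack([f(s,280,170,128,96),f(s0,316,225,80,60)]),np.hstack([f(t,355,200,64,48),f(t,340,225,64,48)])])
cv2.imwrite('pics/crop2.png',g)"
```

```text
6.625 [ 0.45020175 -0.07815834  0.39365143] [-3.14152832e+00 -9.18808854e-04  2.94884927e+00] 0.04675576166643911
```

View pics/crop2.png

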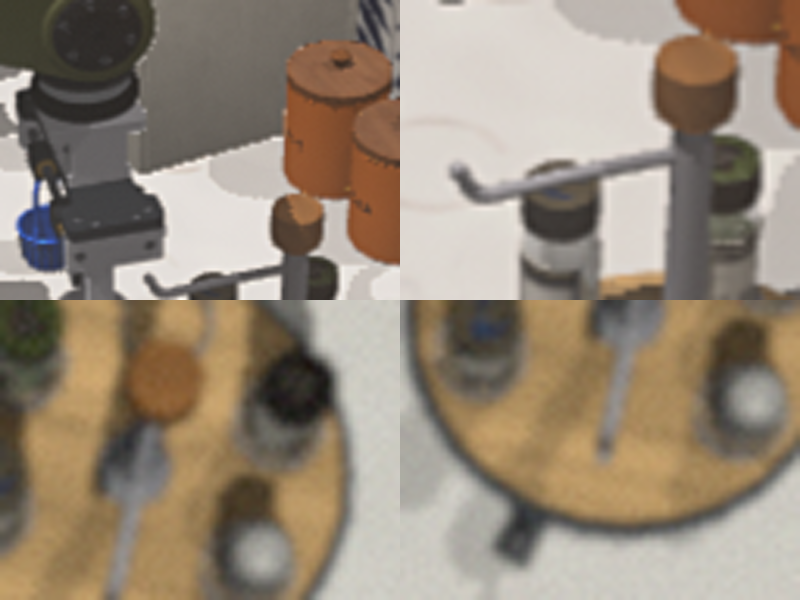

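```bash
python3 -c "
from h import *
pk=onz('top0',(381.6,213.1),.252);sk=onz('side0',(375.4,237.4),.252)
pt=onz('top0',(372.7,249.3),.210);st=onz('side0',(327.6,260),.210)
print('knob',pk,sk,tri(('side0',(375.4,237.4)),('top0',(381.6,213.1))));print('tip',pt,st,tri(('side0',(327.6,260)),('top0',(372.7,249.3))))
for k,t in((pk,pt),(sk,st)):
    v=(t-k)[:2];print(np.linalg.norm(v),np.arctan2(v[1],v[0]))
p=onz('top0',(358.9,263),.035)
print('pointer',p)
# disc ellipse from top view: warm wood mask
for n,z in(('top0',.022),):
    h=cv2.cvtColor(cv2.imread('pics/%s.png'%n),cv2.COLOR_BGR2HSV)
    m=cv2.inRange(h,(8,60,60),(25,255,255));m[:185]=0;m[270:]=0;m[:,:335]=0;m[:,418:]=0
    c=np.vstack([x for x in cv2.findContours(m,0,2)[0] if len(x)>5]);hl=cv2.convexHull(c)[:,0]
    P=np.array([onz(n,q,z)[:2] for q in hl]);A=np.c_[2*P,np.ones(len(P))];s=np.linalg.lstsq(A,(P**2).sum(1),rcond=None)[0];print('disc',s[:2],np.sqrt(s[2]+s[:2]@s[:2]))
"
```

```text
knob [ 0.60215156 -0.10510356  0.252     ] [ 0.60398625 -0.11355826  0.252     ] (array([ 0.60573247, -0.10640691,  0.24590196]), [np.float64(0.0022922702234003), np.float64(0.0022922702233999052)])
tip [ 0.49550199 -0.08234754  0.21      ] [ 0.49163485 -0.092666    0.21      ] (array([ 0.49663756, -0.08281455,  0.20111791]), [np.float64(0.00027389580353501063), np.float64(0.00027389580353492785)])
0.10905030149201647 2.931373230170752
0.11427739451866513 2.9577380539613736
pointer [ 0.47435778 -0.04689778  0.035     ]
disc [ 0.60476534 -0.10290982] 0.11863484874411767
```

```bash
python3 -c "
from h import *
snap('wrist','w2')
print(proj('w2',[.4945,-.083,.212]),proj('w2',[.506,-.085,.198]),proj('w2',[.604,-.105,.25]))
b=cv2.imread('pics/w2.png');t=b.copy();g=np.hstack([cv2.resize(b[200:480,180:460],(560,560))]);cv2.imwrite('pics/c3.png',g)"
```

```text
[331.33594962 389.78691237] [331.04572963 392.82636597] [330.46467245 649.81562961]
```

View pics/c3.png

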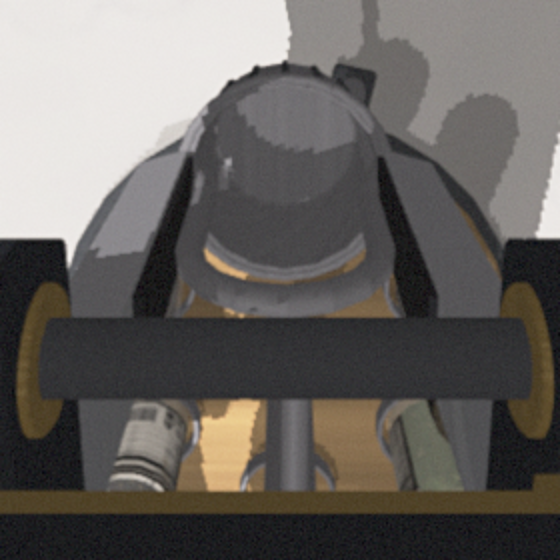

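The wrist crop shows the bail arch near (324,349). The hook and post sit on the tool's centreline at u≈326, which agrees with the measured axis (0.604,−0.105). Next I move inward above the hook.

```bash
python3 -c "
from h import *
go([.5069,-.0857,.384],2.945,5)"
```

```text
shift total [-1.91  0.09  0.32] turn total [ 0.   -0.01  0.07] | shift-first rows: [-0.381  0.017  0.065] [ 0.    -0.002  0.013]
```

>>> apply_moves(
  increments=[
    {"tx":-0.3,"ty":0.04,"tz":0.1,"ax":0,"ay":0,"az":0.07},
    {"tx":-0.4,"ty":0.05,"tz":0.1,"ax":0,"ay":0,"az":0},
    {"tx":-0.4,"ty":0,"tz":0.1,"ax":0,"ay":0,"az":0},
    {"tx":-0.4,"ty":0,"tz":0,"ax":0,"ay":0,"az":0},
    {"tx":-0.41,"ty":0,"tz":0,"ax":0,"ay":0,"az":0},
    {"tx":0,"ty":0,"tz":0,"ax":0,"ay":0,"az":0},
    {"tx":0,"ty":0,"tz":0,"ax":0,"ay":0,"az":0},
  ],
)

```text
time_s: 7.55
ee_pos: [0.507, -0.0854, 0.3851]
eef_rot: [-3.142, -0.0, 2.947]
force: [-0.1, -0.4, -1.2]
grip_width: 0.0464
grip_force: 18.7
```

>>> apply_moves(
  increments=[
    {"tx":0,"ty":0,"tz":0.3,"ax":0,"ay":0,"az":0},
    {"tx":0,"ty":0,"tz":0.3,"ax":0,"ay":0,"az":0},
    {"tx":0,"ty":0,"tz":0.3,"ax":0,"ay":0,"az":0},
    {"tx":0,"ty":0,"tz":0.3,"ax":0,"ay":0,"az":0},
    {"tx":0,"ty":0,"tz":0.0,"ax":0,"ay":0,"az":0},
    {"tx":0,"ty":0,"tz":0,"ax":0,"ay":0,"az":0},
  ],
)

```text
time_s: 8.3
ee_pos: [0.5072, -0.0854, 0.3493]
eef_rot: [-3.142, 0.0, 2.947]
force: [-0.2, -0.1, -1.8]
grip_width: 0.0465
grip_force: 18.7
```

```bash
python3 -c "
from h import *
snap('side','s3');snap('wrist','w3');o=get_obs();print(o['time_s'],o['ee_pos'],o['force'],o['moment'])
s=cv2.imread('pics/s3.png');w=cv2.imread('pics/w3.png')
g=np.hstack([cv2.resize(s[200:320,280:400],(400,400),interpolation=cv2.INTER_CUBIC),cv2.resize(w[200:480,180:460],(400,400))]);cv2.imwrite('pics/c4.png',g)"
```

```text
8.4 [ 0.50720143 -0.0854251   0.34949941] [ 0.30083811  0.58050538 -0.82004215] [-0.00363442 -0.01720357  0.0293411 ]
```

View pics/c4.png

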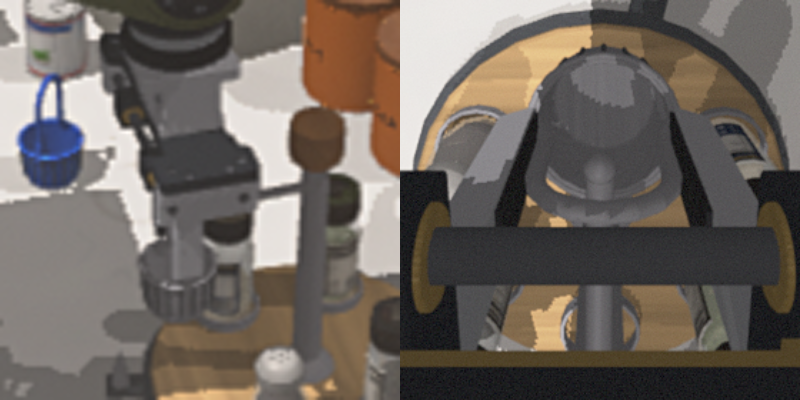

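The wrist crop shows the hook tip (600,172) outside the bail and centred, with the bail bar crossing the hook inward of the tip. I'll lower it to seat.

>>> apply_moves(
  increments=[
    {"tx":0,"ty":0,"tz":0.15,"ax":0,"ay":0,"az":0},
    {"tx":0,"ty":0,"tz":0.1,"ax":0,"ay":0,"az":0},
    {"tx":0,"ty":0,"tz":0.0,"ax":0,"ay":0,"az":0},
  ],
)

```text
time_s: 8.78
ee_pos: [0.5071, -0.0854, 0.3414]
eef_rot: [-3.142, -0.0, 2.947]
force: [0.3, -0.1, -0.9]
grip_width: 0.0464
grip_force: 18.7
```

>>> apply_moves(
  increments=[
    {"tx":0,"ty":0,"tz":0.05,"ax":0,"ay":0,"az":0},
    {"tx":0,"ty":0,"tz":0,"ax":0,"ay":0,"az":0},
  ],
)

```text
time_s: 9.02
ee_pos: [0.5073, -0.0855, 0.3406]
eef_rot: [-3.142, 0.001, 2.947]
force: [-0.5, 0.0, 4.3]
grip_width: 0.0464
grip_force: 19.6
```

Contact: +4.3 N at the expected height. Releasing partway.

>>> apply_moves(
  increments=[
    {"tx":0,"ty":0,"tz":0,"ax":0,"ay":0,"az":0},
    {"tx":0,"ty":0,"tz":0,"ax":0,"ay":0,"az":0},
    {"tx":0,"ty":0,"tz":0,"ax":0,"ay":0,"az":0},
    {"tx":0,"ty":0,"tz":0,"ax":0,"ay":0,"az":0},
  ],
  jaw=0.25,
)

```text
time_s: 9.52
ee_pos: [0.5071, -0.0854, 0.3401]
eef_rot: [-3.142, -0.0, 2.947]
force: [0.1, 0.7, -0.4]
grip_width: 0.0704
grip_force: 0.0
```

>>> apply_moves(
  increments=[
    {"tx":0,"ty":0,"tz":-0.3,"ax":0,"ay":0,"az":0},
    {"tx":0,"ty":0,"tz":-0.6,"ax":0,"ay":0,"az":0},
    {"tx":0,"ty":0,"tz":-0.8,"ax":0,"ay":0,"az":0},
    {"tx":0,"ty":0,"tz":-0.8,"ax":0,"ay":0,"az":0},
    {"tx":0,"ty":0,"tz":-0.8,"ax":0,"ay":0,"az":0},
    {"tx":0,"ty":0,"tz":-0.7,"ax":0,"ay":0,"az":0},
    {"tx":0,"ty":0,"tz":0,"ax":0,"ay":0,"az":0},
  ],
)

```text
time_s: 10.4
ee_pos: [0.507, -0.0854, 0.4618]
eef_rot: [-3.141, 0.003, 2.947]
force: [0.3, -0.3, 0.0]
grip_width: 0.0707
grip_force: 0.0
```

```bash
python3 -c "
from h import *
snap('side','s4');snap('wrist','w4');o=get_obs();print(o['time_s'],o['ee_pos'],o['force'],o['grip_width'])
s=cv2.imread('pics/s4.png');w=cv2.imread('pics/w4.png')
g=np.hstack([cv2.resize(s[225:345,300:420],(400,400),interpolation=cv2.INTER_CUBIC),cv2.resize(w[100:380,180:460],(400,400))]);cv2.imwrite('pics/c5.png',g)
print(proj('w4',[.4744,-.0469,.035]))
go([.604,-.105,.47],2.947,5)"
```

```text
10.5 [ 0.50704219 -0.08539706  0.45962749] [ 0.4718559  -0.14907056 -0.21944871] 0.07029777607091683
[352.31076899 180.80876322]
shift total [-3.3  -0.01 -0.35] turn total [ 0.   -0.01 -0.01] | shift-first rows: [-0.659 -0.003 -0.069] [ 0.    -0.001 -0.001]
```

View pics/c5.png

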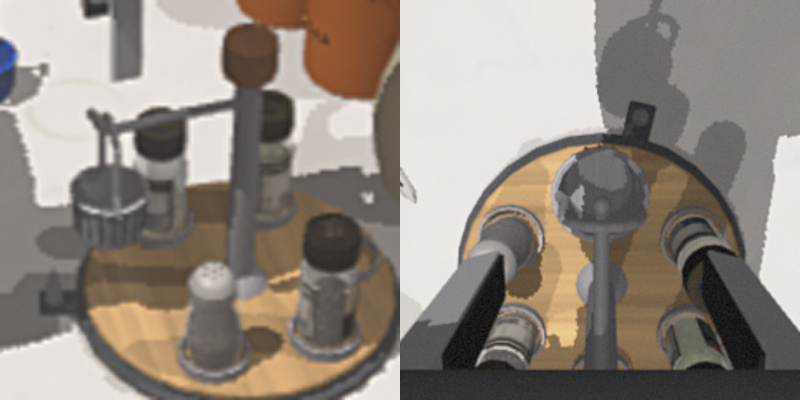

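The basket hangs on the hook, and the jars stand in their cups. In the wrist crop the cone is at full-image pixel (348.7,182.6), the salt cup ring at (260,263), the other cup ring at (386,271) and the hook tip at (320,245). I'll compute the turn angle.

```bash
python3 -c "
from h import *
ax=np.array([.604,-.105]);
for n,uv,z in (('pointer',(348.7,182.6),.037),('saltcup',(260,263),.022),('othercup',(386,271),.022),('tip',(320,245),.212)):
    P=onz('w4',uv,z)[:2];v=P-ax;print(n,P,np.linalg.norm(v),np.degrees(np.arctan2(v[1],v[0]))%360)
# fit disc edge in wrist view
K,R,t=cal('w4');b=cv2.imread('pics/w4.png')
v=onz('top0',(358.9,263),.037)[:2]-ax;print('ptr top0',np.linalg.norm(v),np.degrees(np.arctan2(v[1],v[0])))
g=cv2.imread('pics/w4.png')[:,:,::-1]
m=(cv2.cvtColor(b,cv2.COLOR_BGR2GRAY)<75).astype(np.uint8)*255
m[:150]=0;m[215:]=0;m[:,:325]=0;m[:,375:]=0
n,l,s,c=cv2.connectedComponentsWithStats(m)
for i in range(1,n):
    if s[i,4]>30:print(s[i],c[i])
"
```

```text
pointer [ 0.47534194 -0.05114405] 0.13947529742010578 157.28593292393813
saltcup [ 0.54814907 -0.16850037] 0.0845672718915064 228.66717072713192
othercup [ 0.58633092 -0.0255132 ] 0.08142695233206662 102.53248280769361
tip [ 0.49442435 -0.08511835] 0.11136472622666431 169.7160058982465
ptr top0 0.14233792606919526 155.8751557680319
[325 171  50  44 835] [348.37365269 192.46826347]
```

>>> apply_moves(
  increments=[
    {"tx":-0.4,"ty":0,"tz":-0.35,"ax":0,"ay":0,"az":0},
    {"tx":-0.7,"ty":0,"tz":0,"ax":0,"ay":0,"az":0},
    {"tx":-0.7,"ty":0,"tz":0,"ax":0,"ay":0,"az":0},
    {"tx":-0.7,"ty":0,"tz":0,"ax":0,"ay":0,"az":0},
    {"tx":-0.6,"ty":0,"tz":0,"ax":0,"ay":0,"az":0},
    {"tx":-0.2,"ty":0,"tz":0,"ax":0,"ay":0,"az":0},
    {"tx":0,"ty":0,"tz":0,"ax":0,"ay":0,"az":0},
    {"tx":0,"ty":0,"tz":0,"ax":0,"ay":0,"az":0},
  ],
)

```text
time_s: 11.5
ee_pos: [0.6039, -0.1045, 0.4706]
eef_rot: [-3.142, -0.0, 2.947]
force: [-0.5, -0.0, -0.1]
grip_width: 0.0707
grip_force: 0.0
```

```bash
python3 -c "
from h import *
snap('wrist','w5');o=get_obs();print(o['ee_pos'],o['eef_rot'],proj('w5',[.604,-.105,.252]))
h=cv2.cvtColor(cv2.imread('pics/w5.png'),cv2.COLOR_BGR2HSV)
m=cv2.inRange(h,(3,100,40),(16,255,255));m[360:]=0;n,l,s,c=cv2.connectedComponentsWithStats(m)
for i in range(1,n):
    if s[i,4]>150:print(s[i],c[i],onz('w5',c[i],.252))
go([.604,-.105,.418],2.947,1)
"
```

```text
[ 0.6038721  -0.10449633  0.47079221] [3.14157649e+00 9.74712983e-05 2.94658206e+00] [322.75327846 280.00051745]
[277 175  37  26 219] [296.05936073 188.2739726 ] [ 0.55105229 -0.10896671  0.252     ]
[ 264  228  114   86 4651] [320.96516878 276.53472372] [ 0.60179557 -0.10558762  0.252     ]
[ 572  305   61   42 1313] [607.99009901 320.61766946] [0.66015173 0.05187732 0.252     ]
shift total [-0.01 -0.02  1.76] turn total [ 0.  0. -0.] | shift-first rows: [-0.007 -0.016  1.76 ] [ 0.     0.001 -0.005]
```

>>> apply_moves(
  increments=[
    {"tx":0,"ty":-0.02,"tz":0.4,"ax":0,"ay":0,"az":0},
    {"tx":0,"ty":0,"tz":0.5,"ax":0,"ay":0,"az":0},
    {"tx":0,"ty":0,"tz":0.5,"ax":0,"ay":0,"az":0},
    {"tx":0,"ty":0,"tz":0.36,"ax":0,"ay":0,"az":0},
    {"tx":0,"ty":0,"tz":0,"ax":0,"ay":0,"az":0},
  ],
)

```text
time_s: 12.18
ee_pos: [0.6042, -0.1052, 0.4168]
eef_rot: [3.142, -0.002, 2.947]
force: [0.1, 0.4, 1.0]
grip_width: 0.0701
grip_force: 0.0
```

>>> apply_moves(
  increments=[
    {"tx":0,"ty":0,"tz":0,"ax":0,"ay":0,"az":0},
    {"tx":0,"ty":0,"tz":0,"ax":0,"ay":0,"az":0},
    {"tx":0,"ty":0,"tz":0,"ax":0,"ay":0,"az":0},
    {"tx":0,"ty":0,"tz":0,"ax":0,"ay":0,"az":0},
    {"tx":0,"ty":0,"tz":0,"ax":0,"ay":0,"az":0},
  ],
  jaw=0.8,
  force=30,
)

```text
time_s: 12.8
ee_pos: [0.604, -0.106, 0.4181]
eef_rot: [-3.14, 0.0, 2.946]
force: [-1.8, -6.8, 0.6]
grip_width: 0.0395
grip_force: 30.0
```

Gripped at 39.5 mm. Turning clockwise (+az), gently.

>>> apply_moves(
  increments=[
    {"tx":0,"ty":-0.03,"tz":0,"ax":0,"ay":0,"az":0.2},
    {"tx":0,"ty":0,"tz":0,"ax":0,"ay":0,"az":0.4},
    {"tx":0,"ty":0,"tz":0,"ax":0,"ay":0,"az":0.6},
    {"tx":0,"ty":0,"tz":0,"ax":0,"ay":0,"az":0.6},
    {"tx":0,"ty":0,"tz":0,"ax":0,"ay":0,"az":0.6},
    {"tx":0,"ty":0,"tz":0,"ax":0,"ay":0,"az":0.6},
    {"tx":0,"ty":0,"tz":0,"ax":0,"ay":0,"az":0.6},
    {"tx":0,"ty":0,"tz":0,"ax":0,"ay":0,"az":0.6},
    {"tx":0,"ty":0,"tz":0,"ax":0,"ay":0,"az":0.6},
    {"tx":0,"ty":0,"tz":0,"ax":0,"ay":0,"az":0.6},
    {"tx":0,"ty":0,"tz":0,"ax":0,"ay":0,"az":0.4},
    {"tx":0,"ty":0,"tz":0,"ax":0,"ay":0,"az":0.2},
  ],
)

```text
time_s: 14.3
ee_pos: [0.6042, -0.1057, 0.4181]
eef_rot: [3.14, 0.001, 2.422]
force: [4.5, 3.4, 1.9]
grip_width: 0.0392
grip_force: 30.0
```

```bash
python3 -c "
from h import *
snap('wrist','w6');snap('side','s6');snap('top','t6');o=get_obs();print(o['time_s'],o['ee_pos'],o['eef_rot'],o['force'],o['moment'],o['qpos'].round(2))"
```

```text
14.45 [ 0.60416249 -0.10567469  0.41811174] [3.14043459e+00 5.76202783e-04 2.42260099e+00] [4.86973238 3.17988524 2.40851076] [ 0.28564786 -0.60402426 -0.03304396] [-0.23  0.43  1.31  0.    1.4  -1.08]
```

>>> apply_moves(
  increments=[
    {"tx":0,"ty":0,"tz":0,"ax":0,"ay":0,"az":0.2},
    {"tx":0,"ty":0,"tz":0,"ax":0,"ay":0,"az":0.4},
    {"tx":0,"ty":0,"tz":0,"ax":0,"ay":0,"az":0.6},
    {"tx":0,"ty":0,"tz":0,"ax":0,"ay":0,"az":0.6},
    {"tx":0,"ty":0,"tz":0,"ax":0,"ay":0,"az":0.6},
    {"tx":0,"ty":0,"tz":0,"ax":0,"ay":0,"az":0.6},
    {"tx":0,"ty":0,"tz":0,"ax":0,"ay":0,"az":0.6},
    {"tx":0,"ty":0,"tz":0,"ax":0,"ay":0,"az":0.6},
    {"tx":0,"ty":0,"tz":0,"ax":0,"ay":0,"az":0.6},
    {"tx":0,"ty":0,"tz":0,"ax":0,"ay":0,"az":0.6},
    {"tx":0,"ty":0,"tz":0,"ax":0,"ay":0,"az":0.6},
    {"tx":0,"ty":0,"tz":0,"ax":0,"ay":0,"az":0.6},
  ],
)

```text
time_s: 15.95
ee_pos: [0.6046, -0.1053, 0.4181]
eef_rot: [3.138, -0.0, 1.846]
force: [14.4, 5.0, 0.4]
grip_width: 0.0396
grip_force: 30.0
```

>>> apply_moves(
  increments=[
    {"tx":0,"ty":0,"tz":0,"ax":0,"ay":0,"az":0.6},
    {"tx":0,"ty":0,"tz":0,"ax":0,"ay":0,"az":0.6},
    {"tx":0,"ty":0,"tz":0,"ax":0,"ay":0,"az":0.4},
    {"tx":0,"ty":0,"tz":0,"ax":0,"ay":0,"az":0.2},
    {"tx":0,"ty":0,"tz":0,"ax":0,"ay":0,"az":0},
    {"tx":0,"ty":0,"tz":0,"ax":0,"ay":0,"az":0},
    {"tx":0,"ty":0,"tz":0,"ax":0,"ay":0,"az":0},
    {"tx":0,"ty":0,"tz":0,"ax":0,"ay":0,"az":0},
  ],
)

```text
time_s: 16.95
ee_pos: [0.6047, -0.1053, 0.4181]
eef_rot: [3.137, -0.001, 1.69]
force: [17.3, 5.2, -0.5]
grip_width: 0.0395
grip_force: 30.0
```

```bash
python3 -c "
from h import *
snap('wrist','w7');snap('side','s7');snap('top','t7');o=get_obs();print(o['time_s'],o['ee_pos'],o['eef_rot'],o['force'],o['moment'],o['qpos'].round(2))
ax=np.array([.604,-.105])
for a in(157,156): 
    P=ax+.085*np.array([np.cos(np.radians(a)),np.sin(np.radians(a))]);print(a,'side',proj('s7',[*P,.1]),proj('s7',[*P,.022]),'wr',proj('w7',[*P,.022]))
# side: grey cone / salt columns: compare to bg s6
s=cv2.imread('pics/s7.png');print('hook tip expected',[proj('s7',[*(ax+.1*np.array([np.cos(b),np.sin(b)])),.05]) for b in [np.radians(97.5)]])
h=cv2.cvtColor(s,cv2.COLOR_BGR2HSV)
# wood edge / salt silhouette: low saturation inside disc area, rows 250-340
for r in range(262,330,6):
    print(r,''.join('#' if h[r,c,1]<40 and h[r,c,2]<150 else ('w' if h[r,c,1]>=70 and h[r,c,2]>90 else '.') for c in range(300,425)))
"
```

```text
17.1 [ 0.60469802 -0.10529463  0.41813169] [ 3.13743218e+00 -7.58184321e-04  1.69010510e+00] [17.2711252   4.19771421 -0.59645958] [ 0.82869994 -2.1803852  -0.01433262] [-0.23  0.43  1.31  0.    1.4  -0.35]
157 side [336.6539385  286.12470174] [336.55037467 309.2642372 ] wr [245.74737345 179.73567646]
156 side [336.62282655 285.72467132] [336.52027629 308.85887286] wr [246.43931605 178.43033925]
hook tip expected [array([347.66850447, 278.19760594])]
262 ###################################.....###################...........##########..#...........#..............................
268 ######################################......###########...............########..######.#######..................#............
274 #######################################..............................##############.......#####.....#........................
280 #########################################....................wwwwwwww#############.#################.....wwwwww..............
286 ############################################wwwwwwwwwwwwwwwwwwwwwwww.########.#####..####.#..##.ww.###...........########
[... 214 characters left out ...]
#.wwwwwwwwwwwwwwwwwwwww#..#.######.#.#############
304 ##########################ww.##################.w.##...#######...############.wwwwwwwwwwwww....##.#..##########.###.w########
310 #########################.w.##..############..######################.........###wwwwwwwwwwwwwwww###.##.........####www.######
316 ##########################wwwwww..#########.wwwww###..#.######....wwwwwwwwwwwwwwwwwwwwwwwwwwwwwwwwwwwwwwwwwwwwwwwwwwww.##....
322 ############################wwwwwwwwwwwwwwwwwwwww##............ww.wwwwwwwwwwwwwwwww####.wwwww..####..wwwwwwwwwwwwwwww####....
328 ###############............#####wwwwwwwwwwwwww.#...##############..#wwwwwwwwwwwww#.wwwwwwwwwwwwwwwwww.#wwwwwwwwwww#####......
```

```bash
python3 -c "
from h import *
ax=np.array([.604,-.105])
for n in('w4','w6','w7'):
    g=cv2.cvtColor(cv2.imread(f'pics/{n}.png'),cv2.COLOR_BGR2GRAY)
    for z in(.006,.037):
        A=np.radians(np.arange(140,174,.5));o=[]
        for r in np.arange(.130,.152,.003):
            o.append([g[min(479,max(0,int(q[1]+.5))),min(639,max(0,int(q[0]+.5)))] for q in (proj(n,[*(ax+r*np.array([np.cos(a),np.sin(a)])),z]) for a in A)])
        m=np.median(np.array(o,float),0);d=m<80;print(n,z,proj(n,[.475,-.05,z]).round(),np.degrees(A[d]).min() if d.any() else 0,np.degrees(A[d]).max() if d.any() else 0,np.degrees(A[d]).mean() if d.any() else 0)
b=[proj('s7',[*(ax+.097*np.array([np.cos(np.radians(97.5)),np.sin(np.radians(97.5))])),z]) for z in(.197,.137,.096)];print(np.round(b))
h=cv2.cvtColor(cv2.imread('pics/s7.png'),cv2.COLOR_BGR2HSV)
for r in range(215,280,3): print(r,''.join('#' if h[r,c,2]<110 else ('+' if h[r,c,2]<160 else '.') for c in range(315,390)))
"
```

```text
w4 0.006 [348. 180.] 152.5 161.0 156.75
w4 0.037 [350. 182.] 154.0 161.5 157.75
w6 0.006 [278.  84.] 140.0 161.0 150.51282051282053
w6 0.037 [274.  78.] 140.0 160.0 149.89285714285714
w7 0.006 [200. 151.] 152.5 160.5 156.5
w7 0.037 [190. 151.] 151.0 152.0 151.5
[[349. 234.]
 [349. 253.]
 [349. 265.]]
215 +++++++++++++#########++##################################################+
218 +..+++++++#++##########++######++###################+##########+++#########
221 ......++++##+##########++++++#####+++++##############+########+++#########+
224 .........+###+++................#+++#######+..+#########+++++++++########++
227 ...............................+#+++++++##+....########..++++++++########++
230 ................................##+....++#+....########......++++########++
233 .................................####+++#+.....##########################++
236 ..............................+#+..###+..++...+#########################+..
239 .............................#+.......+####...+#####+###################+..
242 ............................##...........##########++##################+..
[... 261 characters left out ...]
.........+####################+.........+#######....+#######
257 ++++++++++++++++++......+##################+#..........+#######+.##########
260 +++++++++++++++++++.....+###################+..........+#######+###########
263 +++++++++++++++++++++....+##################...........########+###########
266 ++++++++++++++++++++++.....###############+............#######+..##########
269 +++++++++++++++++++++++........+++++++.................#######+.+++++++##++
272 ++++++++++++++++++++++++..............................+##########++++......
275 +++++++++++++++++++++++++.............................+###########+++..+.+#
278 ++++++++++++++++++++++++++............................+###########+++++++##
```

The pointer measures 156.6° in two views, and the salt shaker should now be at about 157°. In the side image the basket hangs where predicted (column 349). Handing in with the knob still gripped.

```bash
python3 -c "
from station import hand_in
print(hand_in())"
```

```text
the job is handed in; nothing more can be done
None
```

I hung the steel basket on the hook and let go of it. I then turned the carousel 72° clockwise, which puts the salt shaker at about 157° against the pointer's 156.6°, and handed the job in at about 17 s with the knob still gripped; no verdict came back. In the last camera check the basket hung where expected and the salt shaker stood at the front, but I did not check the other three jars after the turn.

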